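# Swing the mill's indexed chute over the bowl

### The arm

A 6-joint arm with a two-finger parallel gripper is mounted at the origin on the work surface. World frame = base frame: x ahead of the robot, y to its left, z up, the work surface at z = 0. Lengths are in m, angles in rad, forces in N, time in s.
With the tool pointing down it reaches from about 0.425 to 0.95 m from the base axis. Payload 3.5 kg.
Tool frame: the origin (TCP) lies midway between the tips of the shut fingers; the grasp point (between the pads) lies 19 mm behind it; z points along the fingers, y is the line along which they close (so a half turn about z gives the same grasp; the last joint's range is limited). The gripper opens to 85 mm and grips with 20 to 120 N. Pads are 22 mm wide; open, the fingers measure 114 mm over their backs; the gripper's body (76 mm by 85 mm) begins 54 mm behind the grasp point. The pads swing forward as they close: fully open they stand 13 mm farther back than shut.
Start: joints at [0.953, 0.286, 1.577, -0, 1.279, -0.15], TCP at [0.304, 0.602, 0.231] pointing down, gripper open.
Joint ranges: [-2.77, 2.77], [-0.9, 2.22], [0.21, 2.48], [-1.53, 4.67], [0.24, 2.81], [-2.84, 2.84]. Speed limits (rad/s): [2.79, 2.79, 3.14, 3.14, 3.14, 3.14].

### API

Orientations are given as a unit quaternion [x, y, z, w].
In Python, from plant import get_state, read_camera, ctrl gives the robot as it stands.
- The arm moves only by the shell command python3 -m crank 'ROWS' [FORCE]. ROWS is JSON, a list of rows, each a list of 3 entries, a list of its own where there are three numbers: the shift along the tool's x, y, z in mm, then the turn about the tool's z in degrees, then the closure in counts, from 0 (fully open) to 255 (shut). In form: [[[tx, ty, tz], yaw, claw], ...]. A call has 1 to 10 rows; each row is the pose to reach, as a shift and turn from the pose commanded when the call began, along the tool's axes at that moment; what a row does not reach only later rows make up. A row lasts 1/10 s, in which the tool goes at most 50 mm and 8.59 degrees, less where a joint would pass 70% of its speed; a pose out of reach is approached as far as the arm can. A call with a gripper value outside its range is refused whole. The fingers move at their own pace and stop on an object; FORCE is the grip in N (left out, the last holds). Time passes only in rows, so rows that repeat a pose let the fingers close. It gives the time, the measured TCP pose, the force, the opening and the grip force at its end, in the units of the state.
- get_state(): the state, without advancing time (a new reading comes with each control period).
- read_camera(name): name is "scene" or "top" or "wrist"; returns a dict with "frame" (420x560x3 uint8, blue, green, red), "range_z" (420x560 float32, m along the optical axis (not along the pixel's ray), 0 where there is no reading), "vfov" (degrees; the focal length in pixels is half the picture's height over the tangent of half this angle, whatever the lens; pixels are square), "cx", "cy" (the principal point, pixels), "k1" (the pictures are not rectified: a ray, as slopes to the right and down, at radius r is drawn at 1 + k1 r^2 times it, then the intrinsics apply), "origin" and "orientation" of the camera in the world. Camera axes: x right, y down, z forward; pixel columns grow to the right and rows downward; lengths in m; the calibration is good to about 2 mm. A picture is of the moment at which its call begins.
- ctrl.sign_off(): hands the job in; it is judged then, once.
The state is a dict: "time": time; "qpos": joint angles; "dq": joint speeds; "joint_efforts": joint torques, N m; "eef_pos": TCP position; "tcp_rot": TCP orientation; "contact_force": force on the tool from outside, world axes, zero at the start; "wrist_torque": the same for the moment, N m; "opening": opening from 0.0 (shut) to 1.0 (fully open); "finger_force": force on a finger pad.
Only numpy, scipy, OpenCV 4.12 (cv2) and the standard library are available. Lean on these libraries where they do the work, as an engineer would, in place of code of your own. Each camera call takes 0.05 s, during which the arm holds its last target. There are 200 camera calls.

### The job

Set the vegetable mill to discharge into the small bowl: first move its toggle switch to the centre off position, without flicking it over to the other running side, and only then pull out the sprung index pin, swing the chute round until its outlet is over the bowl, and let the pin spring fully home in the hole there. Leave the bowl and the other kitchen things standing where they are.

Things in the scene. Friction and masses are not known exactly. Their poses are not given: they have to be found in the camera images.
- machine: The vegetable mill, fixed: grey round pedestal, steel funnel hopper on top, low motor housing on its +y side. Origin: on the counter under the vertical pedestal axis; z up; at yaw 0 its -x side faces the robot. Directions here are anticlockwise from its +x seen from above. A sloping aluminium ring on its -y side (radius 85 mm, 140 mm up) has four open notches, the holes, at -150, -120, -90 and -60 deg.
- hopper_rim (a point): Centre of the funnel hopper's rim, on the machine's axis: rim radius 85 mm, 280 mm above the counter, the tallest thing near the work. It leaves room at the pin only for a tool leaning outward about as the pin does.
- chute (a joint): Angle of the chute about the machine's vertical axis, rad, anticlockwise from above positive. At q the chute points q - 15 deg, and the pin q - 120 deg, from the machine's +x. Holes at q = -0.524, 0, 0.524 and 1.047; stops at -0.60 and 1.12. Starts in the hole at 0. The pin has about 1.5 deg of play either way in a hole. Turns easily (about 0.1 N m); held only by the pin.
- chute_outlet (a point): Middle of the lower lip of the open steel chute (a trough 54 mm wide), 190 mm from the turning axis and 128 mm above the counter. It passes clear above all the vessels.
- pin (a joint): How far the sprung index pin is pulled out, m: 0 fully home in a hole, stop at 0.016. It must be out about 0.010 to clear the ring; let go between holes it rests on the ring, 8 to 9.5 mm out. Spring: 4 N at 0, about 9 N at 0.014, always pulling home.
- pin_knob (a point): Grip point on the axis of the pin's plain black cylindrical knob: 26 mm across, reaching 17 mm either way along the axis. The point's z is the pull direction, outward, 35 deg from vertical, leaning away from the machine's axis and turning with the chute. At pin 0 the point is 115 mm from that axis, 183 mm up. A guide sleeve 18 mm across starts 23 mm inward of the point.
- toggle (a joint): Angle of the forward-off-reverse toggle, rad: 0 is centre off, held by a narrow sprung detent that draws it in from within about +-0.2; from farther out it falls to the running sides at +-0.55. Positive leans to the machine's +y. Starts on the positive side. About 3 N at the tip moves it.
- toggle_tip (a point): Centre of the steel ball (16 mm across) at the end of the toggle's 10 mm rod, 46 mm from the pivot. It swings in the machine's y-z plane and is straight above the pivot when off.
- toggle_pivot (a point): The toggle's fixed pivot, 98 mm above the counter, in the machine's frame at x -30, y +215 mm. It lies 2 mm under the level top of the grey motor housing (140 x 140 mm, 100 mm high, reaching 80 mm to -x, 60 mm to +x and 70 mm to +-y of the pivot).
- bowl: Small white round bowl, rim 92 mm across, 55 mm high, loose. Origin: centre of its underside. It stands with its centre within about 7 mm of the point below the outlet for one of the three holes other than the starting one.
- tumbler: Handleless blue cup, 72 mm across, 85 mm high, standing round the chute like the bowl. Bystander. Origin: centre of its underside.
- jar: Lidded jar, 72 mm across, 85 mm high, standing round the chute. Bystander. Origin: centre of its underside.
- grinder: Waisted dark wooden spice grinder, 48 mm across, 120 mm high, standing close to the mill on its pin side. Bystander. Origin: centre of its underside.
- oil: Green glass oil bottle with a cap, 60 mm across, 200 mm high, standing beyond the motor housing on its +y side. Bystander. Origin: centre of its underside.
There are look-alikes about, which are no part of the job. Leave any pink look-alike of the bowl alone.

How it is judged:
On the way, in this order (a step that is already met when the one before it is completed fails the run):
1. the toggle sits in its centre off detent (value of joint toggle between -0.1 and 0.1 rad), for 0.3 s.
2. the index pin is pulled clear of its hole (all of step 1 and value of joint pin above 0.009 m), for 0.1 s.
3. the chute outlet is over the bowl with the pin home in that hole (all of step 1 and horizontal distance between chute_outlet and bowl below 0.025 m and value of joint pin below 0.0025 m), for 0.3 s.
At the end, for the whole second after the job is handed in: Toggle within 0.10 rad of centre off; chute outlet within 25 mm (from above) of the bowl's centre, pin out less than 2.5 mm, chute at rest; bowl upright, at rest, within 15 mm, and tumbler, jar, grinder and oil bottle within 20 mm, of where they began (all of step 3 and distance of bowl from where it was at the start of the episode below 0.015 m and distance of each of tumbler, jar, grinder, oil from where it was at the start of the episode below 0.02 m and velocity of joint chute between -0.05 and 0.05 rad/s and linear speed of bowl below 0.02 m/s and angle between bowl's own z axis and vertical below 0.1 rad); the robot touches nothing.
It fails at once if the toggle is flicked over to the opposite running side (value of joint toggle below -0.3 rad).
It fails at once if the chute is swung while the toggle is still on (value of joint toggle above 0.15 rad and distance of chute_outlet from where it was at the start of the episode above 0.03 m).
It fails at once if the bowl is shifted by more than 15 mm (distance of bowl from where it was at the start of the episode above 0.015 m).
It fails at once if another kitchen thing is shifted by more than 20 mm (distance of any of tumbler, jar, grinder, oil from where it was at the start of the episode above 0.02 m).
It also fails if it takes over 51 s, if anything falls off the work surface, if the arm or the gripper's body presses on something with over 40 N, if the wrist force passes 120 N, or if a joint passes its speed limit or range.

## Working session

There is one attempt and no reset: what is moved stays moved. The work goes in short steps, Python scripts to look and compute and a shell command to move; the robot and the scene stay as the last step left them, time stands still between calls to the robot, and variables do not carry over. Pictures are saved under pics/ and viewed, at most 10 in all, crops included, and the job is handed in when it is done.

```bash
mkdir -p pics; ls
cat > h.py <<'E'
import numpy as np, cv2
from scipy.spatial.transform import Rotation as R
from plant import get_state, read_camera, ctrl
def K(c):
    f=c["frame"].shape[0]/2/np.tan(np.radians(c["vfov"])/2)
    return np.array([[f,0,c["cx"]],[0,f,c["cy"]],[0,0,1]]), np.array([c["k1"],0,0,0,0.])
def slopes(c,uv):
    k,d=K(c); return cv2.undistortPoints(np.array(uv,float).reshape(-1,1,2),k,d).reshape(-1,2)
def onplane(c,uv,z):
    s=slopes(c,uv); d=R.from_quat(c["orientation"]).apply(np.c_[s,np.ones(len(s))]); o=np.array(c["origin"])
    return o+d*((z-o[2])/d[:,2])[:,None]
def cloud(c):
    h,w=c["range_z"].shape; u,v=np.meshgrid(np.arange(w),np.arange(h))
    s=slopes(c,np.c_[u.ravel(),v.ravel()]); z=c["range_z"].ravel()
    return (R.from_quat(c["orientation"]).apply(np.c_[s*z[:,None],z])+np.array(c["origin"])).reshape(h,w,3)
def proj(c,P):
    k,d=K(c); Rm=R.from_quat(c["orientation"]).as_matrix().T
    return cv2.projectPoints(np.array(P,float).reshape(-1,1,3),cv2.Rodrigues(Rm)[0],-Rm@np.array(c["origin"]),k,d)[0].reshape(-1,2)
E
python3 - <<'E'
from h import *
import pickle
for n in("scene","top"):
    c=read_camera(n); cv2.imwrite(f"pics/{n}0.png",c["frame"]); pickle.dump(c,open(n+".pkl","wb"))
    print(n,c["origin"],c["orientation"],c["vfov"],c["k1"],(c["range_z"]>0).mean())
print(get_state())
E
```

```text
pics
scene [ 1.25030993 -0.3402478   0.73468007] [ 0.78988602  0.41150545 -0.21440573 -0.40096573] 56.60261267170934 -0.06938559642483562 0.9959566326530612
top [0.38812689 0.09772265 1.17041431] [-0.68712394  0.71849672 -0.08014024  0.07211586] 57.1207765810126 -0.010050180519631741 0.9959651360544217
{'time': 0.1, 'qpos': array([ 9.52992649e-01,  2.87079374e-01,  1.57803758e+00,  3.26769092e-07,
        1.27859398e+00, -1.49993195e-01]), 'dq': array([-0.00035349, -0.00043048, -0.00238382,  0.00208418, -0.00029536,
        0.00163926]), 'joint_efforts': array([ 3.54314670e-04, -4.07294369e+01, -2.93699366e+01, -1.61286221e-04,
        3.42519575e-03, -1.79373529e-05]), 'eef_pos': array([0.30400095, 0.60200177, 0.23008019]), 'tcp_rot': array([ 2.31778094e-01,  9.72768109e-01, -9.81987942e-04, -3.96833044e-04]), 'contact_force': array([-0.52724254,  0.78411362,  0.15685864]), 'wrist_torque': array([0.01325862, 0.01168458, 0.05116347]), 'finger_force': 0.0, 'opening': 1.001824763139614}
```

View pics/top0.png

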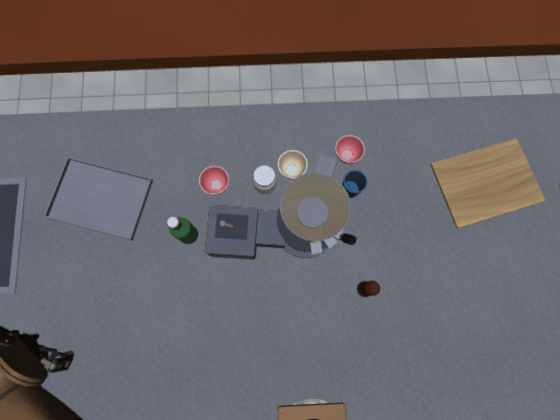

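View pics/scene0.png

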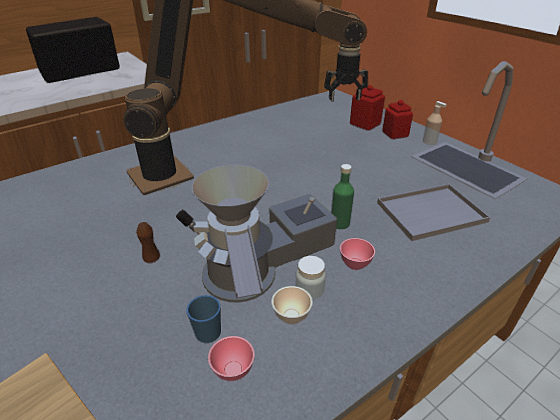

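The top view shows the mill hopper at (315,208), its housing at (232,230) and the toggle near (226,225). The knob is at (348,239), the chute at (326,165), the jar at (264,178), the tumbler at (354,183), the grinder at (369,288) and the oil bottle at (180,228).

There are three bowl candidates: cream-white at (292,165), and pink at (214,180) and (350,150). The cream-white one is the bowl, since the other two are the pink look-alikes.

```bash
cat > m.py <<'E'
from h import *
import pickle
from scipy.optimize import least_squares
def circ(p):
    return least_squares(lambda a:np.hypot(p[:,0]-a[0],p[:,1]-a[1])-a[2],[*p[:,:2].mean(0),.05],loss="soft_l1",f_scale=.002).x
C={n:pickle.load(open(n+".pkl","rb")) for n in("scene","top")}
for n,c in C.items():
    P=cloud(c); Z=P[...,2]; F=c["frame"]; hsv=cv2.cvtColor(F,cv2.COLOR_BGR2HSV)
    win=(P[...,0]>.2)&(P[...,0]<.9)&(P[...,1]<.45)&(P[...,1]>-.25)
    rim=P[win&(Z>.272)&(Z<.29)&(np.abs(P[...,1]-.08)<.2)]
    a=circ(rim); print(n,"hopper",a.round(4),len(rim),rim[:,2].max())
    h=P[win&(Z>.096)&(Z<.105)&(P[...,1]>a[1]+.12)&(np.hypot(P[...,0]-a[0],P[...,1]-a[1])<.32)].astype(np.float32)
    print(" housing",len(h),cv2.minAreaRect(h[:,:2].copy()))
    t=P[win&(Z>.115)&(Z<.17)&(P[...,1]>a[1]+.16)&(P[...,1]<a[1]+.27)&(P[...,0]<a[0]+.04)&(hsv[...,1]<110)]
    print(" toggle pts",len(t)); 
    if len(t): print(t[t[:,2]>t[:,2].max()-.006].mean(0).round(4),t[:,2].max())
    k=P[win&(F.max(2)<40)&(Z>.14)&(Z<.23)&(P[...,1]<a[1])]
    print(" knob",len(k),k.mean(0).round(4),k.min(0).round(3),k.max(0).round(3))
    b=P[win&(hsv[...,2]>140)&(Z>.047)&(Z<.06)&(P[...,0]>a[0]+.08)&(hsv[...,1]<120)]
    # cluster by connected comps
    m=(win&(hsv[...,2]>130)&(Z>.03)&(Z<.062)&(P[...,0]>a[0]+.06)).astype(np.uint8)
    nl,l,st,ce=cv2.connectedComponentsWithStats(m)
    for i in range(1,nl):
        if st[i,4]>60:
            q=P[(l==i)&(Z>.05)]; print("  comp",ce[i].round(0),st[i,4],F[l==i].mean(0).round(0), circ(q).round(4) if len(q)>10 else '')
c=C["top"];s=C["scene"]
A=cv2.resize(c["frame"][130:270,190:380],None,fx=3.4,fy=3.4,interpolation=cv2.INTER_CUBIC)
B=cv2.resize(s["frame"][160:330,170:350],None,fx=3.,fy=3.,interpolation=cv2.INTER_CUBIC)
cv2.imwrite("pics/ctop.png",A);cv2.imwrite("pics/cscene.png",B)
E
python3 m.py
```

```text
scene hopper [ 0.6025 -0.0169  0.0815] 572 0.28127150414909186
 housing 1421 ((0.5849045515060425, 0.1983645260334015), (0.13723818957805634, 0.13826222717761993), 83.65815734863281)
 toggle pts 55
[0.5984 0.2179 0.1439] 0.14664138589965625
 knob 153 [ 0.5405 -0.1129  0.1878] [ 0.52  -0.128  0.157] [ 0.55  -0.096  0.203]
  comp [357. 246.] 374 [112. 104. 181.] [0.7497 0.2536 0.0435]
  comp [311. 280.] 137 [146. 154. 151.] [0.7472 0.1011 0.0325]
  comp [292. 297.] 498 [145. 164. 178.] [0.7902 0.0131 0.0431]
  comp [231. 350.] 679 [116. 108. 181.] [ 0.8327 -0.1661  0.0435]
top hopper [ 0.6018 -0.0153  0.081 ] 633 0.28442016328080544
 housing 2125 ((0.585055947303772, 0.2022056132555008), (0.13736781477928162, 0.13848838210105896), 83.61483001708984)
 toggle pts 43
[0.5976 0.2226 0.1455] 0.1486323642860914
 knob 112 [ 0.5315 -0.1059  0.1931] [ 0.519 -0.124  0.177] [ 0.546 -0.091  0.204]
  comp [350. 145.] 275 [106.  98. 154.] [ 0.8324 -0.1636  0.0434]
  comp [292. 160.] 255 [138. 145. 154.] [0.7901 0.0161 0.0431]
  comp [212. 177.] 291 [108. 100. 155.] [0.75   0.2565 0.043 ]
```

View pics/ctop.png

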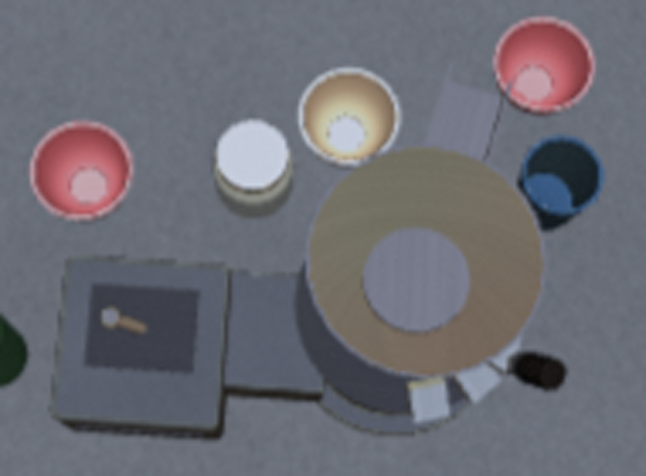

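View pics/cscene.png

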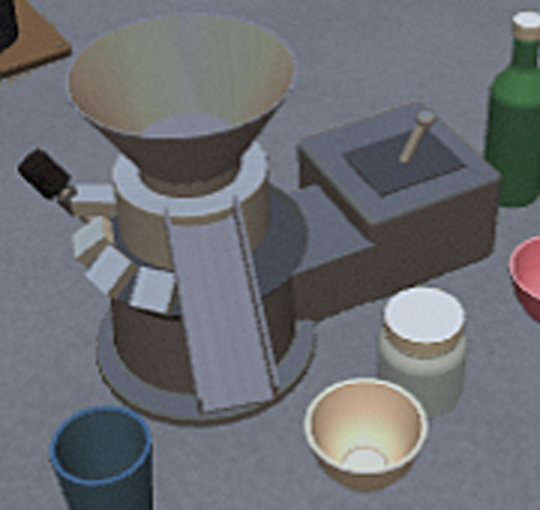

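The crops confirm that the white bowl is at crop (349,117), and both red/pink ones are look-alikes. The knob is at crop (535,370), and the toggle ball at (110,317) leans to +y.

The fits agree with each other:

| Item | Measured |
|---|---|
| Mill axis | (0.602, -0.016) |
| Mill yaw | about -6.3° |
| Bowl centre | (0.790, 0.0145), radius 190 mm |
| Bowl bearing from the mill | +15.4°, so the target is q = +0.524 |

For the toggle, I'll centre the open gripper over the pivot and close around the ball so that it ends up centred.

```bash
cat > go.py <<'E'
from h import *
AX=np.array([.602,-.016]);YAW=np.radians(-6.3)
def w(x,y): c,s=np.cos(YAW),np.sin(YAW); return AX+[c*x-s*y,s*x+c*y]
def rel(p,yaw_y):
    s=get_state();r=R.from_quat(s["tcp_rot"]);y=r.as_matrix()[:,1]
    d=yaw_y-np.degrees(np.arctan2(y[1],y[0])); d=(d+90)%180-90
    print("t",s["time"],"shift",(r.inv().apply(np.array(p)-s["eef_pos"])*1000).round(1),"yaw",round(-d,1),"q6",s["qpos"][5].round(2),"z",r.as_matrix()[:,2].round(3),"opening",round(s["opening"],2),"F",s["contact_force"].round(1))
E
python3 - <<'E'
from go import *
import pickle
rel([*w(-.030,.215),.30],83.7); rel([*w(-.030,.215),.115],83.7); print(w(-.03,.215))
c=pickle.load(open("top.pkl","rb"));P=cloud(c)
for n,u,v in(("oil",174,222),("grinder",371,287)): print(n,P[v,u])
E
```

```text
t 0.1 shift [-441.2 -226.5  -69.6] yaw -20.5 q6 -0.15 z [-0.001 -0.002 -1.   ] opening 1.0 F [-0.5  0.8  0.2]
t 0.1 shift [-441.3 -226.1  115.4] yaw -20.5 q6 -0.15 z [-0.001 -0.002 -1.   ] opening 1.0 F [-0.5  0.8  0.2]
[0.59577405 0.20099363]
oil [0.59390771 0.33882962 0.1957213 ]
grinder [ 0.40856621 -0.17272904  0.11547906]
```

```bash
python3 -m crank '[[[0,0,-70],0,0],[[0,0,-70],0,0],[[-110,-56,-70],-10,0],[[-221,-113,-70],-20.5,0],[[-331,-170,-70],-20.5,0],[[-441,-226,-70],-20.5,0],[[-441,-226,-70],-20.5,0],[[-441,-226,-70],-20.5,0],[[-441,-226,-70],-20.5,0],[[-441,-226,-70],-20.5,0]]'
python3 - <<'E'
from go import *
rel([*w(-.030,.215),.115],83.7)
E
```

```text
time: 1.1
eef_pos: [0.5391, 0.2791, 0.3008]
tcp_rot: [0.055, 0.998, -0.0, -0.0]
contact_force: [0.8, -0.3, -0.4]
opening: 1.002
finger_force: 0.0
t 1.1 shift [-65.  -71.3 185.8] yaw -0.0 q6 -1.15 z [-0.001 -0.    -1.   ] opening 1.0 F [ 0.8 -0.3 -0.4]
```

```bash
python3 -m crank '[[[-32,-35,0],0,0],[[-65,-71,0],0,0],[[-65,-71,0],0,0],[[-65,-71,0],0,0],[[-65,-71,0],0,0]]'
python3 - <<'E'
from go import *
rel([*w(-.030,.215),.115],83.7)
c=read_camera("wrist");cv2.imwrite("pics/w1.png",c["frame"])
P=cloud(c);m=(P[...,2]>.12)&(P[...,2]<.16)&(np.abs(P[...,0]-.596)<.05)&(np.abs(P[...,1]-.21)<.05)
q=P[m]; print(len(q)); 
if len(q): q=q[q[:,2]>q[:,2].max()-.008]; print(q.mean(0),q.max(0))
E
```

```text
time: 1.6
eef_pos: [0.5947, 0.204, 0.3009]
tcp_rot: [0.055, 0.999, 0.0, -0.001]
contact_force: [-1.1, 1.2, 0.2]
opening: 0.998
finger_force: 0.0
t 1.6 shift [ -1.6  -2.9 185.8] yaw 0.0 q6 -1.29 z [-0.001  0.    -1.   ] opening 1.0 F [-1.1  1.2  0.2]
301
[0.59640144 0.2215153  0.14499288] [0.60450492 0.22889697 0.14868534]
```

View pics/w1.png

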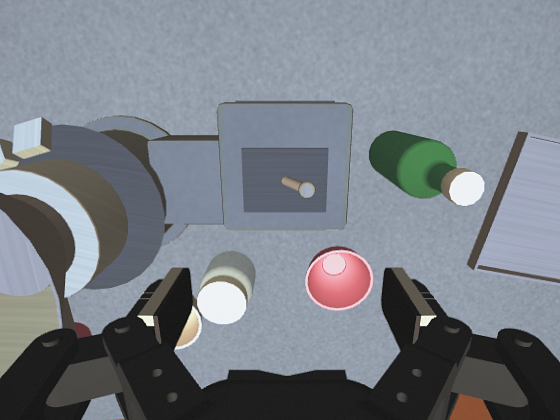

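The wrist view shows the toggle ball at (307,190), at the expected position (0.596, 0.222), and clear space on both sides for the fingers. I'm descending now.

```bash
python3 -m crank '[[[-1,-4,50],0,0],[[-1,-4,100],0,0],[[-1,-4,150],0,0],[[-1,-4,186],0,0],[[-1,-4,186],0,0],[[-1,-4,186],0,0],[[-1,-4,186],0,60],[[-1,-4,186],0,100]]' 20
python3 - <<'E'
from go import *
rel([*w(-.030,.215),.115],83.7)
E
```

```text
time: 2.45
eef_pos: [0.598, 0.2, 0.1191]
tcp_rot: [0.055, 0.998, 0.001, 0.003]
contact_force: [0.3, 2.4, 1.9]
opening: 0.692
finger_force: 1.2
t 2.45 shift [2.4 0.7 4.1] yaw 0.0 q6 -1.3 z [ 0.006  0.001 -1.   ] opening 0.69 F [0.3 2.4 1.9]
```

Contact is at the expected opening. I'll close gradually.

```bash
python3 -m crank '[[[0,0,0],0,120],[[0,0,0],0,140],[[0,0,0],0,160],[[0,0,0],0,175],[[0,0,0],0,185],[[0,0,0],0,195],[[0,0,0],0,200],[[0,0,0],0,200],[[0,0,0],0,200]]' 20
python3 - <<'E'
from go import *
rel([*w(-.030,.215),.115],83.7)
E
```

```text
time: 3.35
eef_pos: [0.5957, 0.1991, 0.1151]
tcp_rot: [0.055, 0.998, -0.0, -0.0]
contact_force: [-0.1, 2.1, -0.3]
opening: 0.217
finger_force: 0.5
t 3.35 shift [0.2 1.8 0.1] yaw -0.0 q6 -1.3 z [-0.001 -0.    -1.   ] opening 0.22 F [-0.1  2.1 -0.3]
```

```bash
python3 -m crank '[[[0,2,0],0,200],[[0,2,0],0,180],[[0,2,0],0,140],[[0,2,0],0,100],[[0,2,0],0,100],[[0,2,-40],0,60],[[0,2,-90],0,0],[[0,2,-140],0,0],[[0,2,-185],0,0],[[0,2,-185],0,0]]'
python3 - <<'E'
from go import *
c=read_camera("wrist");cv2.imwrite("pics/w2.png",c["frame"])
P=cloud(c);m=(P[...,2]>.12)&(P[...,2]<.165)&(np.abs(P[...,0]-.596)<.04)&(np.abs(P[...,1]-.21)<.05)
q=P[m]; q=q[q[:,2]>q[:,2].max()-.008]; print(q.mean(0),q.max(0))
# pin target staging: world dir of pin
th=YAW-np.radians(120); e=np.array([np.cos(th),np.sin(th)])
rel([*(AX+e*.21),.30],np.degrees(th)+90)
print("pin xy",AX+e*.115)
E
```

```text
time: 4.35
eef_pos: [0.5995, 0.2017, 0.3107]
tcp_rot: [0.055, 0.998, 0.002, 0.008]
contact_force: [0.6, -0.0, -0.0]
opening: 1.004
finger_force: 0.0
[0.5941093  0.2000851  0.15015697] [0.60241321 0.20734772 0.15389703]
t 4.4 shift [  77.3 -397.6    4.4] yaw -60.0 q6 -1.3 z [ 0.01   0.002 -1.   ] opening 1.0 F [-0.1 -0.5 -1.2]
pin xy [ 0.53391848 -0.10868175]
```

The toggle is centred: its ball is now at y 0.200, with the top at 0.152–0.154. Next I go round the robot side to the pin.

```bash
python3 -m crank '[[[50,0,-30],8,0],[[90,-50,-30],16,0],[[110,-100,-30],25,0],[[110,-150,-30],33,0],[[110,-200,-30],42,0],[[110,-250,-30],50,0],[[100,-300,-30],58,0],[[90,-350,-30],67,0],[[80,-398,-30],75,0],[[77,-398,-30],85,0]]'
python3 - <<'E'
from go import *
th=YAW-np.radians(120); e=np.array([np.cos(th),np.sin(th)])
rel([*(AX+e*.21),.30],np.degrees(th)+90)
E
```

```text
time: 5.4
eef_pos: [0.4748, -0.1895, 0.3281]
tcp_rot: [0.71, 0.704, -0.001, -0.001]
contact_force: [0.3, 0.7, 0.2]
opening: 1.0
finger_force: 0.0
t 5.4 shift [ 4.3  2.9 28.1] yaw 35.8 q6 -0.57 z [-0.003  0.001 -1.   ] opening 1.0 F [0.3 0.7 0.2]
```

```bash
python3 -m crank '[[[4,3,0],8,0],[[4,3,0],16,0],[[4,3,0],24,0],[[4,3,0],32,0],[[4,3,0],36,0],[[4,3,0],36,0],[[4,3,0],36,0]]'
python3 - <<'E'
from go import *
import pickle
th=YAW-np.radians(120); e=np.array([np.cos(th),np.sin(th)])
rel([*(AX+e*.21),.30],np.degrees(th)+90)
for n in("wrist","top","scene"):
    c=read_camera(n);pickle.dump(c,open(n+"3.pkl","wb"));F=c["frame"]
    P=cloud(c)
    d=np.linalg.norm(P-[*(AX+e*.115),.183],axis=2);m=(d<.035)&(F.max(2)<60)&(P[...,2]>.15)
    k=P[m];
    if len(k)>10:
        rad=(k[:,:2]-AX)@e; tan=(k[:,:2]-AX)@[-e[1],e[0]]
        print(n,len(k),"rad",rad.min().round(4),rad.max().round(4),"tan",tan.min().round(4),tan.max().round(4),tan.mean().round(4),"z",k[:,2].min().round(3),k[:,2].max().round(3))
    if n!="scene": continue
    cv2.imwrite("pics/w3.png",np.hstack([pickle.load(open("wrist3.pkl","rb"))["frame"][:,80:480],cv2.resize(F[150:290,130:270],(400,420)[::1])]))
E
```

```text
time: 6.1
eef_pos: [0.4785, -0.1818, 0.329]
tcp_rot: [0.89, 0.455, -0.001, -0.001]
contact_force: [0.4, 0.2, -0.1]
opening: 0.996
finger_force: 0.0
t 6.1 shift [-3.3  1.4 29. ] yaw 0.5 q6 0.06 z [-0.002  0.001 -1.   ] opening 1.0 F [ 0.4  0.2 -0.1]
wrist 1265 rad 0.0969 0.1346 tan -0.013 0.0121 -0.0006 z 0.167 0.206
top 120 rad 0.0967 0.1324 tan -0.0133 0.0096 -0.0035 z 0.161 0.206
scene 170 rad 0.0981 0.1348 tan -0.0081 0.0141 0.007 z 0.154 0.204
```

View pics/w3.png

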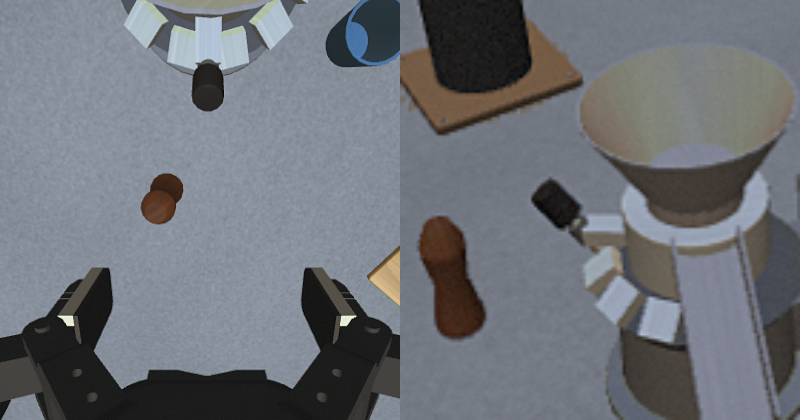

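The wrist view shows the knob at (208,87). It measures within 1 mm of where the model puts it, at the right height and width, and the grinder at (165,197) is well outside the finger path. The tool stays vertical, so I'll grip the knob's outer end tangentially with the tool set outward at R = 0.130 m, so that the body clears the hopper rim.

```bash
python3 -m crank '[[[-3,1,50],0.5,0],[[-3,1,100],0.5,0],[[-3,1,157],0.5,0],[[-3,1,157],0.5,0],[[-3,1,157],0.5,0],[[-3,1,157],0.5,0]]'
python3 - <<'E'
from go import *
import pickle
th=YAW-np.radians(120); e=np.array([np.cos(th),np.sin(th)])
rel([*(AX+e*.13),.172],np.degrees(th)+90)
c=pickle.load(open("wrist3.pkl","rb")); print(R.from_quat([.89,.455,-.001,-.001]).inv().apply(np.array(c["origin"])-[.4785,-.1818,.329]))
# body seen? hopper clearance: nearest rim radius in scene cloud
E
```

```text
time: 6.85
eef_pos: [0.4796, -0.1861, 0.1764]
tcp_rot: [0.893, 0.451, 0.001, 0.002]
contact_force: [0.8, 0.1, 0.8]
opening: 0.998
finger_force: 0.0
t 6.85 shift [79.5 -2.2  4.4] yaw -0.1 q6 0.07 z [ 0.004 -0.003 -1.   ] opening 1.0 F [0.8 0.1 0.8]
[ 0.07631652  0.00081766 -0.14312387]
```

```bash
python3 -m crank '[[[30,-1,0],0,0],[[55,-1,0],0,0],[[65,-1,0],0,0],[[72,-1,0],0,0],[[78,-1,0],0,0],[[78,-1,0],0,0],[[78,-1,0],0,0]]'
python3 - <<'E'
from go import *
th=YAW-np.radians(120); e=np.array([np.cos(th),np.sin(th)])
rel([*(AX+e*.13),.172],np.degrees(th)+90)
c=read_camera("scene");cv2.imwrite("pics/s4.png",cv2.resize(c["frame"][100:290,110:320],None,fx=3,fy=3))
E
```

```text
time: 7.55
eef_pos: [0.5233, -0.1221, 0.1734]
tcp_rot: [0.893, 0.451, -0.0, 0.0]
contact_force: [0.1, 0.5, -0.1]
opening: 0.998
finger_force: 0.0
t 7.55 shift [2.1 0.6 1.4] yaw -0.1 q6 0.22 z [-0. -0. -1.] opening 1.0 F [ 0.1  0.5 -0.1]
```

View pics/s4.png

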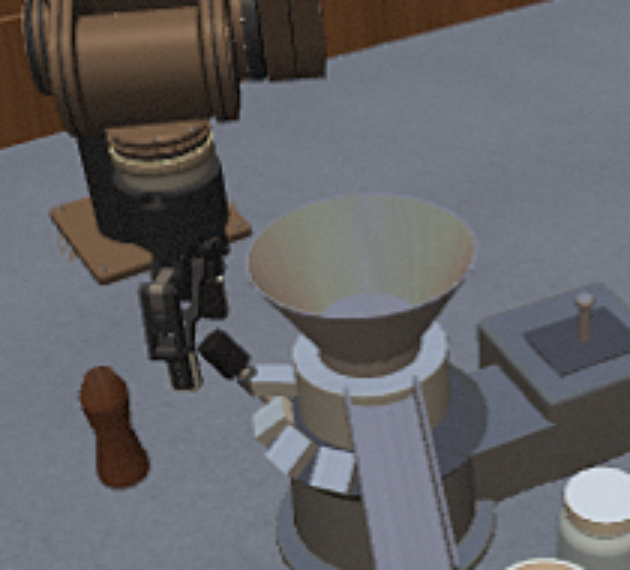

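No contact, and the body is clear of the rim. I'll move in 3 mm more and grip.

```bash
python3 -m crank '[[[3,0,1],0,80],[[3,0,1],0,140],[[3,0,1],0,255],[[3,0,1],0,255],[[3,0,1],0,255],[[3,0,1],0,255],[[3,0,1],0,255],[[3,0,1],0,255]]' 70
python3 - <<'E'
from go import *
th=YAW-np.radians(120); e=np.array([np.cos(th),np.sin(th)])
rel([*(AX+e*.13),.172],np.degrees(th)+90)
s=get_state();print(s["finger_force"],s["wrist_torque"])
E
```

```text
time: 8.4
eef_pos: [0.5252, -0.1194, 0.1725]
tcp_rot: [0.893, 0.451, -0.0, 0.0]
contact_force: [-1.5, -1.1, 1.7]
opening: 0.278
finger_force: 68.5
t 8.4 shift [-1.2  0.7  0.5] yaw -0.1 q6 0.22 z [-0. -0. -1.] opening 0.28 F [-1.5 -1.1  1.7]
68.46952199935913 [-0.07547212  0.16197452  0.05742069]
```

```bash
python3 -m crank '[[[-2,0,-3],0,255],[[-4,0,-6],0,255],[[-6,0,-8.5],0,255],[[-7.5,0,-10.7],0,255],[[-7.5,0,-10.7],0,255],[[-7.5,0,-10.7],0,255]]'
python3 - <<'E'
from go import *
s=get_state();print(s["finger_force"],s["wrist_torque"])
e=np.array([np.cos(YAW-np.radians(120)),np.sin(YAW-np.radians(120))])
f=s["contact_force"];print("radial F",f[:2]@e,"z",f[2],"tan",f[:2]@[-e[1],e[0]], "R",(s["eef_pos"][:2]-AX)@e,"T",(s["eef_pos"][:2]-AX)@[-e[1],e[0]])
# arc: chute +30 in 6 steps: shifts in tool axes now
r=R.from_quat(s["tcp_rot"]);p=s["eef_pos"]-[*AX,0];p[2]=0
for a in(5,10,15,20,25,30): print(a,(r.inv().apply(R.from_euler('z',a,degrees=True).apply(p)-p)*1000).round(1))
c=read_camera("scene");F=c["frame"];P=cloud(c);cv2.imwrite("pics/s5.png",cv2.resize(F[160:270,150:280],None,fx=5,fy=5))
E
```

```text
time: 9.0
eef_pos: [0.5207, -0.1244, 0.1821]
tcp_rot: [0.893, 0.451, 0.001, -0.001]
contact_force: [5.3, 4.2, -7.0]
opening: 0.278
finger_force: 68.9
68.90457272529602 [ 0.5082219  -0.67267881 -0.10948243]
radial F -6.566230042788577 z -6.974386603151433 tan 1.7843773588209217 R 0.13552406733482425 T -0.0013543425434821897
5 [ 0.4 11.8 -0. ]
10 [ 1.9 23.5 -0. ]
15 [ 4.3 35.1 -0. ]
20 [ 7.8 46.4 -0. ]
25 [12.3 57.4 -0. ]
30 [17.6 67.9 -0. ]
```

View pics/s5.png

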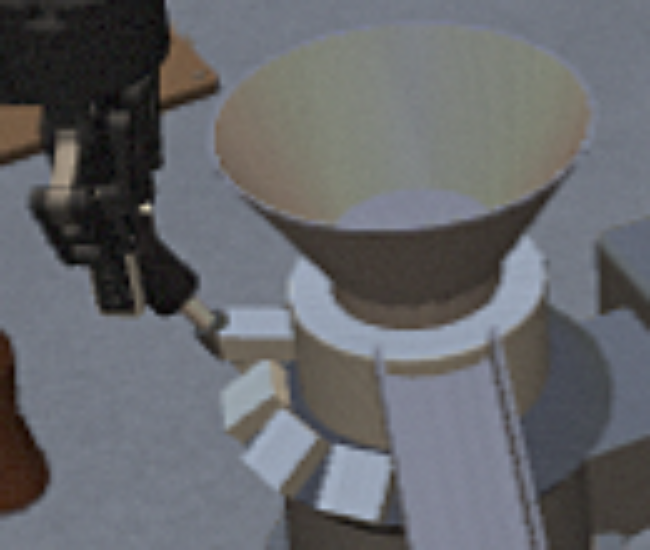

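The picture shows the knob between the pads, with the pin drawn out of its sleeve at (200,320). A pull of about 9.6 N fits roughly 12–14 mm out. Next I swing +30° along the arc.

```bash
python3 -m crank '[[[-0.5,0,-0.8],0,255],[[-0.1,11.8,-0.8],-5,255],[[1.4,23.5,-0.8],-10,255],[[3.8,35.1,-0.8],-15,255],[[7.3,46.4,-0.8],-20,255],[[11.8,57.4,-0.8],-25,255],[[17.1,67.9,-0.8],-30,255],[[17.1,67.9,-0.8],-30,255],[[17.1,67.9,-0.8],-30,255]]'
cat > st.py <<'E'
from go import *
s=get_state();print(s["finger_force"],s["opening"])
p=s["eef_pos"][:2]-AX;th=np.arctan2(p[1],p[0]);e=np.array([np.cos(th),np.sin(th)])
f=s["contact_force"];print("radial F",f[:2]@e,"z",f[2],"tan",f[:2]@[-e[1],e[0]], "R",np.hypot(*p),"ang in machine",np.degrees(th-YAW),s["eef_pos"][2])
y=R.from_quat(s["tcp_rot"]).as_matrix()[:,1];print("tool yaw-machine",np.degrees(np.arctan2(y[1],y[0])-YAW)-90)
c=read_camera("top");P=cloud(c);Z=P[...,2]
m=(Z>.122)&(Z<.16)&(np.hypot(P[...,0]-AX[0],P[...,1]-AX[1])>.12)&(np.hypot(P[...,0]-AX[0],P[...,1]-AX[1])<.2)&(P[...,0]>AX[0]+.05)
q=P[m][:,:2]-AX; print("chute",len(q),np.degrees(np.arctan2(*q.mean(0)[::-1])-YAW)+15 if len(q) else '')
hsv=cv2.cvtColor(c["frame"],cv2.COLOR_BGR2HSV)
E
python3 st.py
```

```text
time: 9.95
eef_pos: [0.5853, -0.1497, 0.1821]
tcp_rot: [0.746, 0.666, 0.001, -0.003]
contact_force: [3.6, 6.8, -7.3]
opening: 0.273
finger_force: 69.1
69.13280010223389 0.2734348923733264
radial F -7.1618834559937365 z -7.29394694408311 tan 2.7344156902176175 R 0.1347026361872217 ang in machine -90.82278964165066 0.182105006394106
tool yaw-machine -90.13815947163988
chute 386 29.52020053059004
```

Chute reads about 29.5°. Next I ease the pin home.

```bash
python3 -m crank '[[[2,0,3],0,255],[[4,0,6],0,255],[[6,0,8.5],0,255],[[7.5,0,10.7],0,255],[[8,0,11.5],0,255],[[8,0,11.5],0,255],[[8,0,11.5],0,255]]' && python3 st.py
```

```text
time: 10.7
eef_pos: [0.5863, -0.1432, 0.1725]
tcp_rot: [0.745, 0.667, 0.0, -0.001]
contact_force: [1.6, 5.3, -1.9]
opening: 0.276
finger_force: 69.6
69.56029057502747 0.2761093464033595
radial F -5.420664818182813 z -1.9460628398543645 tan 0.933524328538427 R 0.12814167558130724 ang in machine -90.71828185503347 0.17252530399926613
tool yaw-machine -90.0945840057974
chute 388 29.597488441057102
```

Back at the home height (0.1725), so the pin has entered. I'll release and back out radially.

```bash
python3 -m crank '[[[0,0,0],0,180],[[0,0,0],0,120],[[0,0,0],0,60],[[0,0,0],0,0],[[0,0,0],0,0],[[-20,0,0],0,0],[[-50,0,0],0,0],[[-90,0,0],0,0],[[-90,0,0],0,0],[[-90,0,0],0,0]]' 20 && python3 st.py
python3 - <<'E'
from go import *
c=read_camera("wrist")
for n in("wrist","top","scene"):
    c=read_camera(n);F=c["frame"];P=cloud(c)
    th=YAW-np.radians(90); e=np.array([np.cos(th),np.sin(th)])
    d=np.linalg.norm(P-[*(AX+e*.115),.183],axis=2);k=P[(d<.04)&(F.max(2)<60)&(P[...,2]>.15)]
    if len(k)>10:
        rad=(k[:,:2]-AX)@e; tan=(k[:,:2]-AX)@[-e[1],e[0]]
        print(n,len(k),"rad",np.percentile(rad,[1,99]).round(4),"tan",tan.min().round(4),tan.max().round(4),"z",k[:,2].min().round(3),k[:,2].max().round(3))
    if n=="scene": cv2.imwrite("pics/s6.png",F[130:350,130:400].repeat(2,0).repeat(2,1))
E
```

```text
time: 11.75
eef_pos: [0.5762, -0.2342, 0.1724]
tcp_rot: [0.746, 0.666, -0.0, -0.0]
contact_force: [0.1, -0.0, -0.2]
opening: 1.0
finger_force: 0.0
0.0 0.9998759878224627
radial F 0.003935354178171173 z -0.16019990557210473 tan 0.07770076738384507 R 0.21968700152992107 ang in machine -90.4520854192081 0.1723697484882702
tool yaw-machine -90.20319068919767
chute 388 29.755593681883646
wrist 5315 rad [0.1089 0.1339] tan -0.0142 0.0118 z 0.174 0.205
top 109 rad [0.101  0.1326] tan -0.0129 0.0079 z 0.163 0.204
scene 201 rad [0.099  0.1344] tan -0.0123 0.0134 z 0.151 0.203
```

View pics/s6.png

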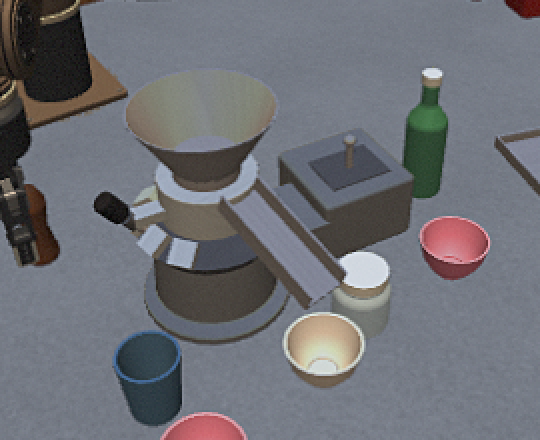

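The picture shows the toggle upright at (350,150), the chute turned toward the bowl with its outlet at about (325,290), and the knob at (112,209). The knob's extents match the pin-home reading (radius 0.134, z 0.204). The computed outlet is (0.790, 0.013), about 2 mm from the bowl centre. Every vessel is still in place and the gripper is free.

```bash
python3 -c "
from plant import ctrl
print(ctrl.sign_off())"
```

```text
the job is handed in; nothing more can be done
None
```

I set the toggle to centre off, swung the chute to the hole over the white bowl (q about +30°), let the pin spring home and handed the job in at about 12 s; the final camera check matched, but sign-off returned no verdict.

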